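# Release the ratchet clamp that holds the jar

### The job

Two ratchet clamps stand on the worktop, one holding a jar, the other a tin. Free the jar: flip the pawl of its clamp all the way over to the released side, then slide that clamp's jaw back as far as it goes. Leave the jar standing in its place on the clamp, and leave the tin's clamp shut with its pawl engaged.

Things in the scene. Friction and masses are not known exactly. Their poses are not given: they have to be found in the camera images.
- jar_clamp: Jar's clamp (both clamps are alike): wooden board fixed on the worktop, top 14 mm high, x -58 to +42, y -150 to +112 mm. Origin on the worktop under the slide line; y runs along the slide to the upright fixed jaw (face at y +89 mm), z up. The sliding jaw opens towards -y; the pawl lies in front of the slide (-x, towards the robot). Jaws 64 mm wide, tops 62 mm above the worktop.
- jar_clamp_jaw (a joint): Slide of the jar clamp's jaw in m: 0 = shut on the jar (start), growing as it slides back (clamp's -y) to 0.07 at the stop. About 2 N friction, no spring; stays where it is left. While the pawl is engaged it cannot go back more than 1 to 2 mm.
- jar_clamp_knob (a point): Grip point of that jaw: on the axis of an upright round black knob, 26 mm across, on the jaw's carriage. The point is 67 mm above the worktop; the knob's thick part spans 53 to 82 mm height, above a 14 mm stem. At jaw 0 it lies at x 0, y -45 mm in the clamp's frame. Moves with the jaw; axes as the clamp's.
- jar_clamp_pawl (a joint): Pawl of the jar clamp in rad, turning about an upright pin at x -43, y -90 mm in the clamp's frame: 0 = engaged in the teeth (start), 0.7 = released, counter-clockwise seen from above. It has a stop at each end and no spring: it stays where it is left. Pushing it takes about 2 N at the peg; past 0.3 it is clear of the teeth.
- jar_clamp_peg (a point): Finger peg of that pawl: upright, black, 12 mm across, 17 to 61 mm above the worktop, just off the board's front edge, 38 mm from the pivot pin. Point on its axis, 46 mm high. Engaged it is at x -81, y -90 mm in the clamp's frame; to release, push it towards the clamp's -y (the way the jaw opens); it swings to x -72, y -114 mm. Its axes turn with the pawl and match the clamp's when engaged.
- jar: Glass jar with a yellow screw lid, 73 mm across, 91 mm tall, standing loose on the jar clamp's board between the jaws with 1 to 3 mm of play. Origin at the centre of its underside, at x 0, y +50 mm, z 14 mm in the clamp's frame; z up.
- tin_clamp_jaw (a joint): Jaw of the other clamp, which holds a low tin 75 mm across and 58 mm tall: 0 = shut (m). To be left alone.
- tin_clamp_pawl (a joint): Pawl of the tin's clamp (rad): 0 = engaged. To be left alone.
Mind the look-alikes: they are no part of the job. What is shaped like the jar but green is not meant.

How it is judged:
By the outcome, as a careful person would: the job done as asked, in the order asked, and still so for the second after the job is handed in, with the robot touching nothing.
It also fails if it takes over 40 s, if anything falls off the work surface, if the arm or the gripper's body presses on something with over 40 N, if the wrist force passes 120 N, or if a joint passes its speed limit or range.

### The arm

A 7-joint arm with a two-finger parallel gripper is mounted at the origin on a cart in front of the work surface, level with it; the furniture and walls round the work are solid. World frame = base frame: x ahead of the robot, y to its left, z up, the work surface at z = 0. Lengths are in mm, angles in rad, forces in N, time in s.
With the tool pointing down it reaches from about 400 to 900 mm from the base axis. Payload 5.5 kg.
Tool frame: the origin (TCP) lies midway between the tips of the shut fingers; the grasp point (between the pads) lies ctrl.grip_point_offset behind it (ctrl.grip_point_offset is the distance from the TCP to the grasp point, in mm); z points along the fingers, y is the line along which they close (so a half turn about z gives the same grasp; the last joint's range is limited). The gripper opens to 85 mm and grips with 20 to 120 N. Pads are 22 mm wide; open, the fingers measure 114 mm over their backs; the gripper's body (76 mm by 85 mm) begins 54 mm behind the grasp point. The pads swing forward as they close: fully open they stand 13 mm farther back than shut.
Start: joints at [-1.064, 0.501, -0.427, 1.55, 0.221, 1.138, -0.21], TCP at [156.866, 630.787, 231.31] pointing down, gripper open.
Joint ranges: [-2.88, 2.88], [-0.31, 2.03], [-1.54, 1.56], [0.2, 2.42], [-1.41, 4.55], [0.19, 2.02], [-2.57, 2.57]. Speed limits (rad/s): [2.57, 2.57, 3.14, 3.14, 3.14, 3.14, 3.14].

### API

Orientations are given as a unit quaternion [x, y, z, w].
In Python, from rig import ctrl gives the robot as it stands.
- The arm moves only by the tool servo_tool, never from a script. Its arguments are lists of equal length, an entry for each row: "hand": the finger opening in mm, from 0 to 85.4; "offset": the shift along the world's x, y, z in mm, a list of three; "turn": the turn about the world's z in rad. A call has 1 to 20 rows; each row is the pose to reach, as a shift and turn from the pose commanded when the call began; what a row does not reach only later rows make up. A row lasts 1/12 s, in which the tool goes at most 41.7 mm and 7.16 degrees, less where a joint would pass 70% of its speed; a pose out of reach is approached as far as the arm can. A call with a gripper value outside its range is refused whole. The fingers move at their own pace and stop on an object; "squeeze" is the grip in N (left out, the last holds). Time passes only in rows, so rows that repeat a pose let the fingers close. It gives the time, the measured TCP pose, the force, the opening and the grip force at its end, in the units of the state.
- ctrl.get_state(): the state, without advancing time (a new reading comes with each control period).
- ctrl.camera(name): name is "scene" or "top" or "wrist"; returns the picture (400x640x3 uint8, red, green, blue); there is no depth.
- ctrl.camera_model(name): a dict with "intrinsics" (3x3 intrinsics, pixels), "extrinsics" (4x4, takes a point from camera to world coordinates). Camera axes: x right, y up, looking along -z (the intrinsics and any distortion apply to the point x, -y, -z); pixel columns grow to the right and rows downward; lengths in mm; the calibration is good to about 2 mm. The wrist camera is an equidistant fisheye: a pixel r from the principal point sees the ray r / f radians off the axis. A picture is of the moment at which its call begins: read the wrist's pose just before it. camera_model takes no time and is no camera call; for the wrist camera it gives the pose at the moment of the call.
- ctrl.job_done(): hands the job in; it is judged then, once.
The state is a dict: "time_s": time; "joint_positions": joint angles; "joint_vel": joint speeds; "tau": joint torques, N m; "position": TCP position; "ee_rot": TCP orientation; "contact_force": force on the tool from outside, world axes, zero at the start; "wrist_torque": the same for the moment, N m; "width": finger opening in mm; "finger_force": force on a finger pad.
Only numpy, scipy, OpenCV 4.12 (cv2) and the standard library are available. Lean on these libraries where they do the work, as an engineer would, in place of code of your own. Each camera call takes 0.05 s, during which the arm holds its last target. There are 200 camera calls.

## Working session

There is one attempt and no reset: what is moved stays moved. The work goes in short steps, Python scripts to look and compute and a tool call to move; the robot and the scene stay as the last step left them, time stands still between calls to the robot, and variables do not carry over. Pictures are saved under pics/ and viewed, at most 10 in all, crops included, and the job is handed in when it is done.

Besides the shell and the picture viewer there is one more tool, called after ">>>" by a JSON object that holds its "method" and its "body". servo_tool: Moves the arm, as the interface text tells. Its arguments: {"type":"object","properties":{"hand":{"type":"array"},"offset":{"type":"array"},"turn":{"type":"array"},"squeeze":{"type":"number"}},"required":["hand","offset","turn"]}

```bash
mkdir -p pics; python3 - <<'E'
from rig import ctrl
import cv2
for n in("scene","top"):
    cv2.imwrite(f"pics/{n}1.png",ctrl.camera(n)[:,:,::-1])
    m=ctrl.camera_model(n);print(n,m)
s=ctrl.get_state();print(s,ctrl.grip_point_offset)
E
```

```text
scene {'intrinsics': array([[441.90124796,   0.        , 313.37989756],
       [  0.        , 441.90124796, 195.96884985],
       [  0.        ,   0.        ,   1.        ]]), 'extrinsics': array([[ 9.05376875e-01,  2.76702191e-01, -3.22069266e-01,
         7.90845067e+01],
       [-4.24608745e-01,  5.90639946e-01, -6.86186467e-01,
        -8.19584319e+02],
       [ 3.57675186e-04,  7.58010786e-01,  6.52241919e-01,
         8.21584902e+02],
       [ 0.00000000e+00,  0.00000000e+00,  0.00000000e+00,
         1.00000000e+00]])}
top {'intrinsics': array([[387.2690047 ,   0.        , 313.28758166],
       [  0.        , 387.2690047 , 199.40640821],
       [  0.        ,   0.        ,   1.        ]]), 'extrinsics': array([[-4.00115738e-02,  9.75904858e-01, -2.14496577e-01,
         2.29124336e+02],
       [-9.99184215e-01, -4.02545228e-02,  3.23710765e-03,
         3.05602733e+00],
       [-5.47534827e-03,  2.14451115e-01,  9.76719376e-01,
         1.09900413e+03],
       [ 0.00000000e+00,  0.00000000e+00,  0.00000000e+00,
         1.00000000e+00]])}
{'time_s': 0.1, 'joint_positions': array([-1.06379612,  0.50177845, -0.42682285,  1.5513213 ,  0.22078774,
        1.1382828 , -0.21031921]), 'joint_vel': array([ 1.09237586e-04, -1.43537017e-03, -6.68449175e-04, -2.92970966e-03,
        2.93161022e-04,  7.75362475e-06, -1.64136540e-03]), 'tau': array([-1.14014890e-02, -5.70805800e+01, -5.83865404e+00, -2.81750518e+01,
        1.04738332e-02,  5.52259327e-03,  2.94107599e-05]), 'position': array([156.78114019, 630.18126556, 230.3591821 ]), 'ee_rot': array([ 1.21582189e-01,  9.92580987e-01, -8.56187202e-04, -1.51121898e-04]), 'contact_force': array([0.41309739, 0.58849952, 0.58502469]), 'wrist_torque': array([-0.01016785, -0.04512878, -0.05399104]), 'finger_force': 0.0, 'width': 85.42652954621084} 18.700000000000003
```

View pics/scene1.png

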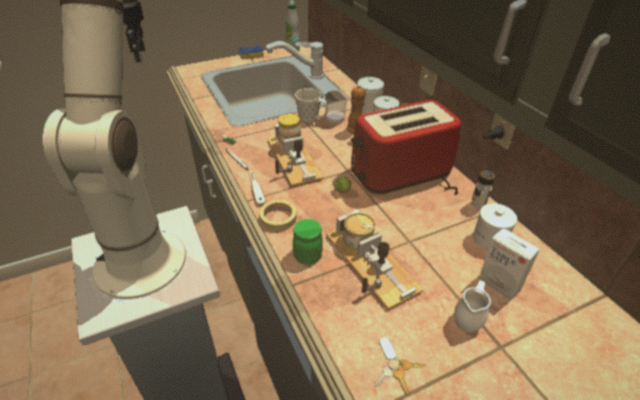

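View pics/top1.png

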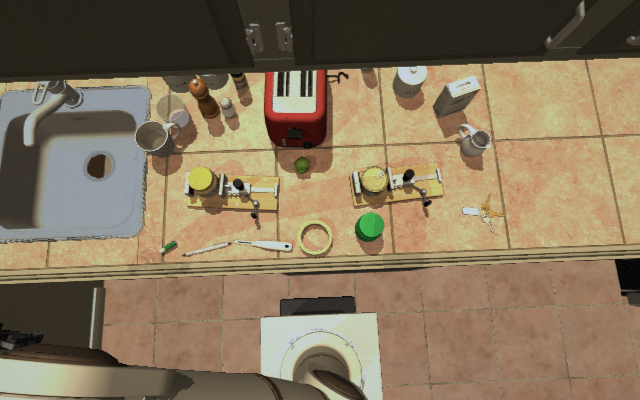

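The jar clamp is the left one in the top view (lid about (202,180), knob (239,185), peg (254,212)). The tin clamp is on the right. I'll zoom in on the jar clamp.

```bash
python3 - <<'E'
import cv2
a=cv2.imread("pics/top1.png")[150:230,170:300]
cv2.imwrite("pics/c1.png",cv2.resize(a,None,fx=6,fy=6,interpolation=cv2.INTER_CUBIC))
E
```

```text
(no output)
```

View pics/c1.png

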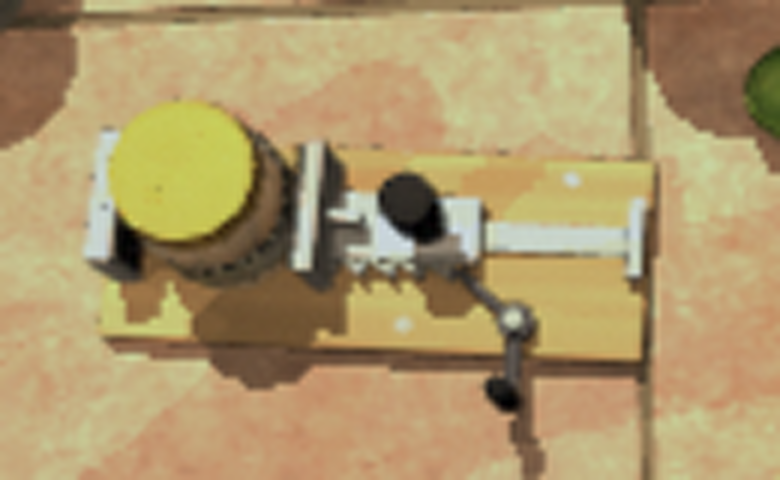

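The crop shows knob top at (408,200), lid (181,170), pin (513,318), peg top (496,388), and board corners at (652,163), (642,358) and (103,337).

```bash
cat > h.py <<'E'
import numpy as np, cv2
from rig import ctrl
from scipy.optimize import least_squares
def proj(n,P):
    m=ctrl.camera_model(n);E=m["extrinsics"];K=m["intrinsics"]
    c=(np.atleast_2d(P)-E[:3,3])@E[:3,:3]; p=np.c_[c[:,0],-c[:,1],-c[:,2]]
    if n=="wrist":
        r=np.hypot(p[:,0],p[:,1]);t=np.arctan2(r,p[:,2]);q=p[:,:2]/r[:,None]*t[:,None]
    else: q=p[:,:2]/p[:,2:]
    return q*[K[0,0],K[1,1]]+[K[0,2],K[1,2]]
def w(L,q):
    x,y,a=q;L=np.atleast_2d(L).astype(float);c,s=np.cos(a),np.sin(a)
    return np.c_[x+c*L[:,0]-s*L[:,1],y+s*L[:,0]+c*L[:,1],L[:,2]]
E
python3 - <<'E'
from h import *
L=np.array([[0,-45,82],[0,50,105],[-81,-90,61],[42,-150,14],[-58,-150,14],[-58,112,14]])
c=np.array([[408,200],[181,170],[496,388],[652,163],[642,358],[103,337]])
uv=(c+.5)/6-.5+[170,150]
r=least_squares(lambda q:(proj("top",w(L,q))-uv).ravel(),[480,230,0],x_scale=[10,10,.1])
print(r.x,r.fun.reshape(-1,2).round(2))
for n,l in dict(knob=[0,-45,67],peg=[-81,-90,46],peg1=[-72,-114,46],knob1=[0,-115,67],pin=[-43,-90,40]).items(): print(n,w(l,r.x))
np.save("q.npy",r.x)
m=ctrl.camera_model("wrist");s=ctrl.get_state()
print(m, s["position"])
E
```

```text
[ 5.12088265e+02  2.49105621e+02 -8.91040620e-02] [[-0.33 -0.45]
 [ 0.28  0.69]
 [ 0.26 -0.31]
 [ 0.87 -0.56]
 [ 0.16  0.68]
 [-1.25 -0.13]]
knob [[508.08388576 204.28414229  67.        ]]
peg [[423.40084513 166.67054595  46.        ]]
peg1 [[430.22947203 141.96488153  46.        ]]
knob1 [[501.85485167 134.56184217  67.        ]]
pin [[461.25009377 163.2890703   40.        ]]
{'intrinsics': array([[309.70691629,   0.        , 317.16514433],
       [  0.        , 309.70691629, 196.45867888],
       [  0.        ,   0.        ,   1.        ]]), 'extrinsics': array([[ 2.41643981e-01, -9.21358980e-01, -3.04476299e-01,
         7.93115847e+01],
       [ 9.70364963e-01,  2.29389075e-01,  7.59769088e-02,
         6.49706458e+02],
       [-1.58470513e-04, -3.13812496e-01,  9.49484962e-01,
         3.72910768e+02],
       [ 0.00000000e+00,  0.00000000e+00,  0.00000000e+00,
         1.00000000e+00]])} [156.78114019 630.18126556 230.3591821 ]
```

>>> {"method": "servo_tool", "body": {"hand": [0, 0, 0, 0, 0, 0, 0, 0, 0, 0, 0, 0, 0, 0, 0, 0, 0, 0, 0, 0], "offset": [[271, -434, -50], [271, -434, -50], [271, -434, -50], [271, -434, -50], [271, -434, -50], [271, -434, -50], [271, -434, -50], [271, -434, -50], [271, -434, -50], [271, -434, -50], [271, -434, -50], [271, -434, -50], [271, -434, -50], [271, -434, -50], [271, -434, -50], [271, -434, -50], [271, -434, -50], [271, -434, -50], [271, -434, -50], [271, -434, -50]], "turn": [-1.416, -1.416, -1.416, -1.416, -1.416, -1.416, -1.416, -1.416, -1.416, -1.416, -1.416, -1.416, -1.416, -1.416, -1.416, -1.416, -1.416, -1.416, -1.416, -1.416], "squeeze": 40}}

```text
time_s: 1.77
position: [427.5, 197.6, 181.4]
ee_rot: [0.737, 0.676, 0.0, -0.0]
contact_force: [-0.4, -0.6, -0.2]
width: 0.0
finger_force: 0.0
```

```bash
python3 - <<'E'
from h import *
q=np.load("q.npy")
print({k:proj("wrist",w(l,q)).round(0) for k,l in dict(knobtop=[0,-45,82],pegtop=[-81,-90,61],peg=[-81,-90,17],lid=[0,50,105],c1=[42,-150,14],c2=[-58,-150,14],c3=[-58,112,14]).items()})
s=ctrl.get_state();print(s["time_s"],s["position"],s["ee_rot"],s["joint_positions"])
cv2.imwrite("pics/w1.png",ctrl.camera("wrist")[:,:,::-1])
E
```

```text
{'knobtop': array([[412., 182.]]), 'pegtop': array([[315., 223.]]), 'peg': array([[315., 206.]]), 'lid': array([[427.,  64.]]), 'c1': array([[419., 253.]]), 'c2': array([[335., 255.]]), 'c3': array([[339.,  11.]])}
1.7667 [427.50015459 197.56245467 181.36526778] [ 7.37296842e-01  6.75568913e-01  7.39292755e-05 -6.89588092e-05] [-0.50495266  0.21399317  0.01702415  2.04840507 -0.00491539  0.87912186
 -0.57250617]
```

View pics/w1.png

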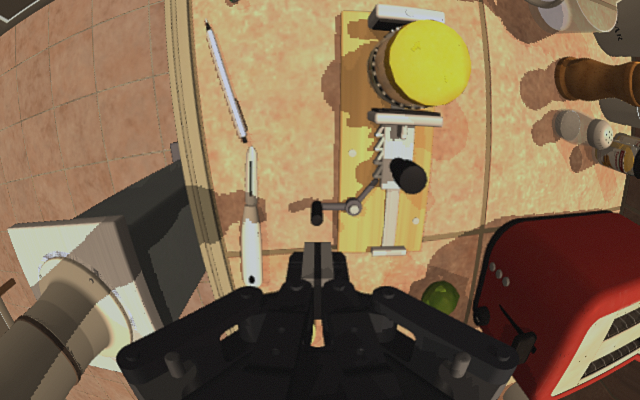

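The wrist view shows the peg at (317,221), knob (411,179) and lid (428,63), all within about 3 px of the prediction. I'll descend and push the peg.

>>> {"method": "servo_tool", "body": {"hand": [0, 0, 0, 0, 0, 0, 0, 0, 0, 0, 0, 0, 0, 0, 0], "offset": [[0, 0, -40], [0, 0, -80], [0, 0, -115], [0, 0, -135], [0, 0, -147], [0, 0, -147], [0, -5, -147], [0, -10, -147], [0, -15, -147], [0, -20, -147], [1, -25, -147], [1, -29, -147], [2, -33, -147], [2, -36, -147], [2, -36, -147]], "turn": [0, 0, 0, 0, 0, 0, 0, 0, 0, 0, 0, 0, 0, 0, 0]}}

```text
time_s: 3.07
position: [431.7, 160.5, 35.1]
ee_rot: [0.738, 0.675, 0.002, 0.001]
contact_force: [1.4, 1.9, 0.8]
width: 0.1
finger_force: 0.8
```

>>> {"method": "servo_tool", "body": {"hand": [0, 0, 0, 0, 0], "offset": [[0, -2, 0], [0, -4, 0], [0, -5, 0], [0, -6, 0], [0, -6, 0]], "turn": [0, 0, 0, 0, 0]}}

```text
time_s: 3.48
position: [431.5, 159.2, 34.9]
ee_rot: [0.737, 0.676, 0.003, -0.001]
contact_force: [2.9, 12.1, -2.8]
width: -0.2
finger_force: 6.3
```

The push stopped where the pawl's stop was predicted (12 N). I'll back off, rise, move above the knob and look.

>>> {"method": "servo_tool", "body": {"hand": [0, 0, 0, 0, 60, 60, 60, 60, 60, 60, 60], "offset": [[0, 10, 0], [0, 18, 0], [0, 18, 40], [0, 18, 80], [0, 20, 116], [40, 35, 116], [78, 50, 116], [78, 50, 116], [78, 50, 116], [78, 50, 116], [78, 50, 116]], "turn": [0, 0, 0, 0, 0, 0, 0, 0, 0, 0, 0]}}

```text
time_s: 4.4
position: [505.8, 203.8, 149.1]
ee_rot: [0.738, 0.675, -0.002, -0.0]
contact_force: [-0.3, -1.2, -1.1]
width: 59.6
finger_force: 0.0
```

```bash
python3 - <<'E'
from h import *
q=np.load("q.npy")
print({k:proj("wrist",w(l,q)).round(0) for k,l in dict(knobtop=[0,-45,82],pegtop0=[-81,-90,61],pegtop1=[-72,-114,61],lid=[0,50,105]).items()})
cv2.imwrite("pics/w2.png",ctrl.camera("wrist")[:,:,::-1])
E
```

```text
{'knobtop': array([[320., 211.]]), 'pegtop0': array([[226., 250.]]), 'pegtop1': array([[239., 274.]]), 'lid': array([[320.,  73.]])}
```

View pics/w2.png

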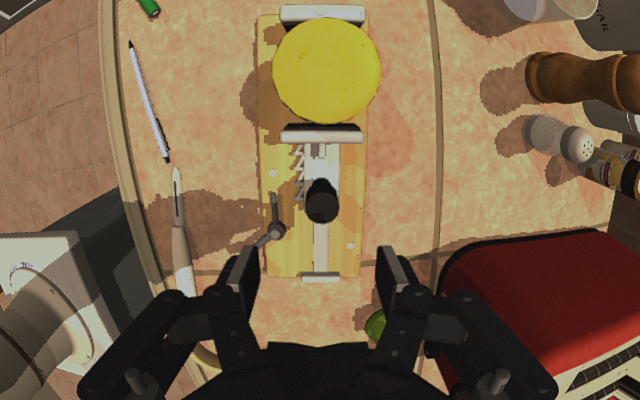

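The pawl is over: its arm now points clear of the teeth. The knob at (322,205) is about 3 mm further +y than estimated. I'll grip it.

>>> {"method": "servo_tool", "body": {"hand": [60, 60, 60, 60, 60, 15, 15, 15, 15, 15], "offset": [[2, 3, -40], [2, 3, -75], [2, 3, -95], [2, 3, -102], [2, 3, -102], [2, 3, -102], [2, 3, -102], [2, 3, -102], [2, 3, -102], [2, 3, -102]], "turn": [0, 0, 0, 0, 0, 0, 0, 0, 0, 0], "squeeze": 40}}

```text
time_s: 5.28
position: [509.4, 208.4, 50.2]
ee_rot: [0.738, 0.675, 0.0, -0.0]
contact_force: [-5.8, -0.5, 7.4]
width: 25.0
finger_force: 39.1
```

>>> {"method": "servo_tool", "body": {"hand": [15, 15, 15, 15, 15, 15, 15, 15, 15, 15, 15, 15, 15, 15], "offset": [[0, -3, 0], [-1, -8, 0], [-1, -14, 0], [-2, -20, 0], [-2, -26, 0], [-3, -32, 0], [-3, -38, 0], [-4, -44, 0], [-4, -50, 0], [-5, -55, 0], [-5, -60, 0], [-6, -64, 0], [-6, -67, 0], [-6, -67, 0]], "turn": [0, 0, 0, 0, 0, 0, 0, 0, 0, 0, 0, 0, 0, 0]}}

```text
time_s: 6.45
position: [503.3, 140.9, 50.2]
ee_rot: [0.738, 0.675, 0.0, -0.0]
contact_force: [-7.3, -0.1, 11.7]
width: 24.9
finger_force: 39.8
```

>>> {"method": "servo_tool", "body": {"hand": [15, 15, 15, 15, 15, 15], "offset": [[0, -2, 0], [0, -3, 0], [0, -4, 0], [0, -6, 0], [0, -7, 0], [0, -7, 0]], "turn": [0, 0, 0, 0, 0, 0]}}

```text
time_s: 6.95
position: [503.1, 138.5, 50.2]
ee_rot: [0.737, 0.676, 0.002, -0.002]
contact_force: [-6.3, 9.6, 7.8]
width: 24.8
finger_force: 39.5
```

It is at the stop (70 mm travelled, force rising). Releasing and lifting clear.

>>> {"method": "servo_tool", "body": {"hand": [55, 55, 55, 55, 55, 55, 55, 55, 55, 55, 55, 55], "offset": [[0, -7, 0], [0, -5, 0], [0, -5, 0], [0, -5, 0], [0, -5, 20], [0, -5, 60], [0, -5, 100], [0, -5, 130], [-60, -5, 150], [-100, -5, 170], [-120, -5, 170], [-120, -5, 170]], "turn": [0, 0, 0, 0, 0, 0, 0, 0, 0, 0, 0, 0]}}

```text
time_s: 7.95
position: [378.0, 128.4, 219.3]
ee_rot: [0.737, 0.676, -0.001, -0.001]
contact_force: [-1.8, -0.7, -0.6]
width: 55.1
finger_force: 0.0
```

```bash
python3 - <<'E'
from h import *
w1=ctrl.camera("wrist")[:,:,::-1]; t=ctrl.camera("top")[150:230,170:300,::-1]
t=cv2.resize(t,(640,394),interpolation=cv2.INTER_CUBIC)
cv2.imwrite("pics/e.png",cv2.resize(np.vstack([w1,t]),(484,600)))
E
```

```text
(no output)
```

View pics/e.png

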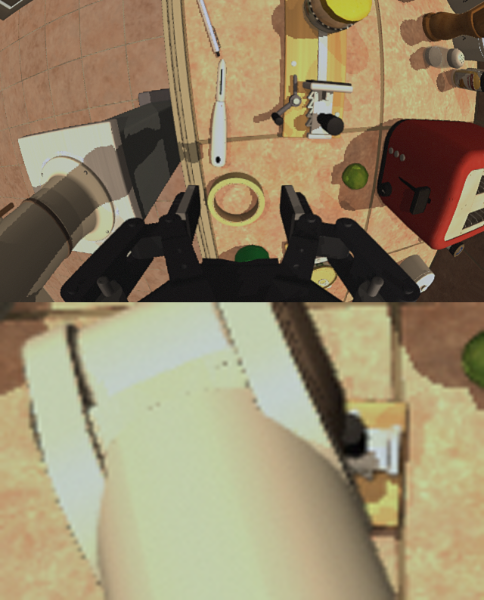

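The jaw is fully back and the jar is standing. I'll check the pawl angle closely, since the carriage passed it.

```bash
python3 - <<'E'
from h import *
im=ctrl.camera("wrist")[:,:,::-1].copy()
q=np.load("q.npy")+[0,2,0]
c=cv2.resize(im[90:200,340:470],None,fx=6,fy=6,interpolation=cv2.INTER_CUBIC)
for th,col in((0.7,(0,255,0)),(0.5,(0,255,255)),(0.3,(0,0,255))):
    for z in (61,17):
        p=proj("wrist",w([-43-38*np.cos(th),-90-38*np.sin(th),z],q))[0]
        cv2.circle(c,tuple(int(v) for v in (p-[340,90])*6),4,col,-1)
p=proj("wrist",w([-43,-90,30],q))[0];cv2.circle(c,tuple(int(v) for v in (p-[340,90])*6),4,(255,0,0),-1)
cv2.imwrite("pics/p.png",c[:600])
E
```

```text
(no output)
```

View pics/p.png

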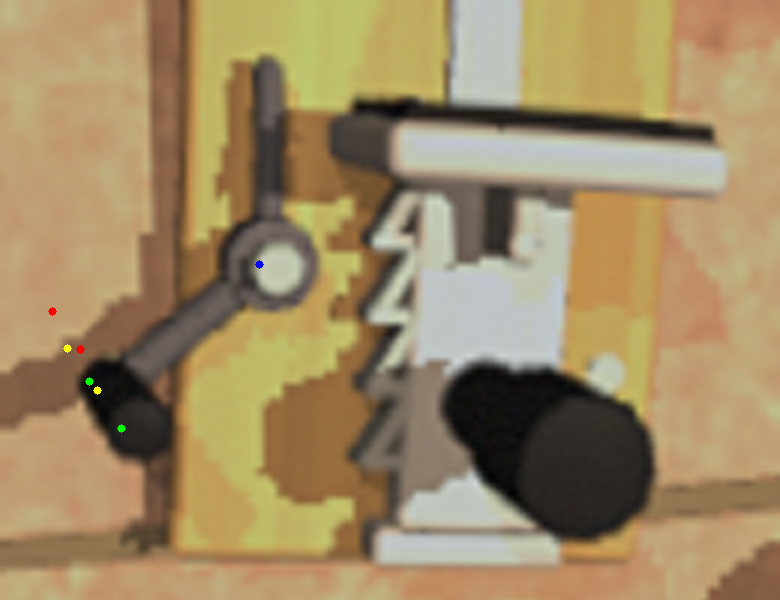

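The peg matches the 0.7 rad marks, and the carriage sits against the end stop.

```bash
python3 -c "
from rig import ctrl
print(ctrl.job_done())"
```

```text
the job is handed in; nothing more can be done
None
```

The jar is freed and the job is handed in: its pawl is flipped fully to released, the jaw is back 70 mm at its stop, the jar still stands on its clamp, and the arm never went near the tin's clamp.

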